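# Fit a trimming blade in the blade holder of a block trimmer

### The job

Fit the flat steel trimming blade in the blade holder: take it out of its open case by its two blunt ends, never touching the cutting edge, lay it on the holder's bed under the raised clamp and slide it gently back, feeling for the place where its notch goes over the locating pin, until its back edge is fully home against the shoulder. Then push the clamp lever all the way down so that the blade is clamped there. Never force the blade, and leave the dish, the loupe and the hexagon key where they are.

Things in the scene. Friction and masses are not known exactly. Their poses are not given: they have to be found in the camera images.
- blade_mid (a point): Centre of the loose flat carbide-steel trimming blade, half-way up: 64 mm long (its y), 38 mm deep (its x), 4 mm thick, 160 g. -x is the cutting edge, +x the straight back edge, 19 mm from here. Its ends (y = +32 and -32 mm) are blunt, flat and parallel: pinch it there. It lies flat, bevel up, on a narrow rest in its case, its ends free, underside 10 mm above the case's floor.
- blade_notch (a point): Middle of the mouth of the blade's open notch, in the middle of its back edge, half-way up; axes as the blade's. The notch is 7.5 mm wide (y) and goes 12 mm in (towards -x); its mouth corners are rounded by 1 mm.
- blade: The same blade as a whole; origin at the centre of its underside, axes as at point blade_mid.
- blade_edge: The ground cutting edge, part of the blade (origin at the centre of the blade's underside, same axes): a wedge over the front 10 mm of the depth and the middle 54 mm of the length. The fingers must not touch it.
- blade_case: Open dark grey plastic blade case, fixed: base 60 mm (x) by 94 mm (y), floor 4 mm thick, 10 mm rims along the two long sides, none at the ends; a rest 36 mm wide (y), top 14 mm above the bench, with two stops 3 mm higher behind the blade's back edge. The lid lies open behind, at +x. Origin under the base's middle. The blade lies with its x nearly along the case's x.
- holder: Blade holder, a fixed steel and grey fixture: base plate x = -40 to +76 mm from this origin, 96 mm wide (y), 12 mm thick; on it a bed 36 mm wide (y), flat top 30 mm above the bench, from its open front at x = -26 mm to the shoulder at x = +10 mm. A blade on the bed stands out beyond it at both ends. Origin on the bench under the bed; +x points from the front to the shoulder and lever.
- seat (a point): Where the bed meets the foot of the shoulder, mid-width, on the bed's top, 30 mm above the bench; axes as the holder's (x into the shoulder, z up). The shoulder is upright, 44 mm wide (y), 6 mm high. Home, the blade lies flat with its back edge against it and the pin in its notch: its centre is then 19 mm in front of here, 2 mm above, and as far to the side as the pin.
- pin_slide_mid (a point): On the bed's top, 7 mm in front of the shoulder, mid-width, axes as the holder's: middle of the pin's cross slide, not the pin. The upright pin, 6 mm thick and 5.5 mm high, was locked anywhere up to 9.5 mm to either side (y) of here; its place is not measured: find it by feel, roughly by eye. If the notch misses it, it stops the back edge 10 mm short of home.
- jaw_mid (a point): Between the two prong tips of the forked clamp jaw over the bed, level with their undersides: 12 mm in front of the shoulder, 7.5 mm above the bed with the lever at 0 (0.6 mm less at 0.15). The prongs lie 13 to 19 mm to either side (y); the pin shows between them. Jaw and guides top out 30 mm above the bed up to 20 mm behind the shoulder; the lever's cheeks behind reach 44 mm above it.
- lever (a joint): Cam lever of the clamp, behind the jaw, rad: 0 = open, slanting up and back at 60 degrees above level; 1.0 = down and clamped, nearly level, pointing to the holder's +x. It turns in the holder's x-z plane, takes 3 to 6 N at its grip, stays where it is left; its cam lowers the jaw by 3.7 mm, onto the blade.
- lever_grip (a point): Centre of the black cross bar at the lever's end, to be pushed down from above: 13 mm thick, 36 mm long along the holder's y, 70 mm from the pivot.
- lever_pivot (a point): Pivot axis of the lever (along the holder's y), 37 mm behind the shoulder and 60 mm above the bench. With the lever at q the bar's centre is 70 mm from here, at the angle 1.05 - q above level.
- petri_dish: Bystander: glass dish with lid, 64 mm across, 16 mm high, origin under its centre.
- loupe: Bystander: small black round loupe, 40 mm across, 30 mm high, origin under its centre.
- hex_key: Bystander: black hexagon key, 28 x 83 x 5 mm, lying flat, origin under its middle.
Mind the look-alikes: they are no part of the job. Of the things that look like the blade, the smallest one is meant.

How it is judged:
By the outcome, as a careful person would: the job done as asked, in the order asked, and still so for the second after the job is handed in, with the robot touching nothing.
It also fails if it takes over 72 s, if anything falls off the work surface, if the arm or the gripper's body presses on something with over 40 N, if the wrist force passes 120 N, or if a joint passes its speed limit or range.

### The arm

A 7-joint arm with a two-finger parallel gripper is mounted at the origin on a cart in front of the work surface, level with it; the furniture and walls round the work are solid. World frame = base frame: x ahead of the robot, y to its left, z up, the work surface at z = 0. Lengths are in m, angles in rad, forces in N, time in s.
With the tool pointing down it reaches from about 0.4 to 0.875 m from the base axis. Payload 19.3 kg.
Tool frame: the origin (TCP) lies at the very end of the fingers, on their centre line; the grasp point (between the pads) lies 19 mm behind it (bot.hold_point_z is the distance from the TCP to the grasp point, in m); y points along the fingers, x is the direction in which the jaws open and shut, and the axes are right-handed (so a half turn about y gives the same grasp; the last joint's range is limited). The gripper opens to 85 mm and grips with 20 to 120 N. Pads are 22 mm wide; open, the fingers measure 114 mm over their backs; the gripper's body (76 mm by 85 mm) begins 54 mm behind the grasp point. The pads swing forward as they close: fully open they stand 13 mm farther back than shut.
Start: joints at [-1.339, 0.521, -0.036, 1.599, 0.021, 1.021, -0.113], TCP at [0.186, 0.597, 0.231] pointing down, gripper open.
Joint ranges: [-2.91, 2.91], [-0.3, 2.13], [-1.5, 1.42], [0.17, 2.43], [-1.26, 4.41], [0.16, 1.93], [-2.52, 2.52]. Speed limits (rad/s): [1.89, 1.89, 2.39, 2.39, 3.01, 3.01, 3.01].

### API

Orientations are given as a unit quaternion [w, x, y, z].
In Python, from cell import monitor, grab_frame, hand_in, finder, bot gives the robot as it stands. The module is installed in compiled form; this text tells all that it offers.
- The arm moves only by the tool move_arm, never from a script. Its argument "targets" is one flat list of numbers, 7 for each row, row after row: the finger opening in cm, from 0 to 8.54, then the shift along the tool's x, y, z in cm, then the turn, a rotation vector about the tool's x, y, z in degrees. In form: [jaw, dx, dy, dz, ax, ay, az, jaw, dx, dy, dz, ax, ay, az, ...]. A call has 1 to 20 rows; each row is the pose to reach, as a shift and turn from the pose commanded when the call began, along the tool's axes at that moment; what a row does not reach only later rows make up. A row lasts 1/12 s, in which the tool goes at most 41.7 mm and 7.16 degrees, less where a joint would pass 70% of its speed; a pose out of reach is approached as far as the arm can. A call with a gripper value outside its range is refused whole. The fingers move at their own pace and stop on an object; "newtons" is the grip in N (left out, the last holds). Time passes only in rows, so rows that repeat a pose let the fingers close. It gives the time, the measured TCP pose, the force and the opening at its end, in the units of the state.
- monitor.get_state(): the state, without advancing time (a new reading comes with each control period).
- grab_frame(name): name is "scene" or "top" or "wrist"; returns a dict with "image" (480x640x3 uint8, red, green, blue), "K" (3x3 intrinsics, pixels), "extrinsics" (4x4, takes a point from camera to world coordinates). Camera axes: x right, y up, looking along -z (the intrinsics and any distortion apply to the point x, -y, -z); pixel columns grow to the right and rows downward; lengths in m; the calibration is good to about 2 mm. A picture is of the moment at which its call begins. There is no depth.
- hand_in(): hands the job in, once; it reports no verdict.
Trained networks look in a picture, given as the dict that the camera call returned (one of the last four; its "shot" number tells which), for a name from the list of things; names that differ only in an ending like _2 or _b are one class to them, and where a whole thing is asked for, a point or a joint stands for the part that bears it (a point fixed in the world has none). Each returns a list of dicts, best first, with "confidence" (0 to 1); they miss things now and then, are a little off and sometimes report something else, mostly with a low value. They report only what shows in the picture. A call takes as long as a camera call. They do not tell look-alikes from the thing itself.
- finder.recognise(query, picture): "position" ([column, row] in pixels, amid what is visible of it).
- finder.spot_point(query, picture): "position" ([column, row] in pixels: a listed point, or the origin of a listed thing).
The state is a dict: "time": time; "joint_positions": joint angles; "joint_vel": joint speeds; "tau": joint torques, N m; "tool_pos": TCP position; "ee_rot": TCP orientation; "contact_force": force on the tool from outside, world axes, zero at the start; "torque": the same for the moment, N m; "finger_gap": finger opening in m.
Only numpy, scipy, OpenCV 4.12 (cv2) and the standard library are available. Lean on these libraries where they do the work, as an engineer would, in place of code of your own. Each camera call takes 0.05 s, during which the arm holds its last target. There are 200 camera calls.

## Working session

There is one attempt and no reset: what is moved stays moved. The work goes in short steps, Python scripts to look and compute and a tool call to move; the robot and the scene stay as the last step left them, time stands still between calls to the robot, and variables do not carry over. Pictures are saved under pics/ and viewed, about 8 in all and at most 12, crops included, and the job is handed in when it is done.

Besides the shell and the picture viewer there is one more tool, called after "Request:" as name(argument=value, ...) on one line, values as JSON. move_arm: Moves the arm, as the interface text tells. Its arguments: {"type":"object","properties":{"targets":{"type":"array","items":{"type":"number"}},"newtons":{"type":"number"}},"required":["targets"]}

```bash
mkdir -p pics; cat > h.py <<'E'
import numpy as np, cv2
from cell import monitor, grab_frame, hand_in, finder, bot
def ray(f,px):
    K=np.array(f["K"]);E=np.array(f["extrinsics"])
    d=np.linalg.inv(K)@np.array([px[0],px[1],1.]);d=np.array([d[0],-d[1],-d[2]])
    return E[:3,3],E[:3,:3]@d
def onz(f,px,z):
    o,d=ray(f,px);return o+d*(z-o[2])/d[2]
def proj(f,p):
    K=np.array(f["K"]);E=np.array(f["extrinsics"])
    c=np.linalg.inv(E)@np.append(p,1);c=np.array([c[0],-c[1],-c[2]]);q=K@c;return q[:2]/q[2]
def save(f,n,crop=None,s=1):
    im=np.array(f["image"])[:,:,::-1]
    if crop: x0,y0,x1,y1=crop;im=im[y0:y1,x0:x1]
    if s!=1: im=cv2.resize(im,None,fx=s,fy=s,interpolation=cv2.INTER_CUBIC)
    cv2.imwrite("pics/"+n,im)
E
python3 - <<'E'
from h import *
s=monitor.get_state();print(s['time'],s['tool_pos'],s['ee_rot'],s['contact_force'],s['finger_gap'])
Z=dict(blade_mid=.016,blade_notch=.016,holder=0,seat=.03,pin_slide_mid=.03,jaw_mid=.0375,lever_grip=.12,lever_pivot=.06,blade_case=0,petri_dish=0,loupe=0,hex_key=0)
for c in("scene","top"):
    f=grab_frame(c);print(c,f.keys(),np.round(f["K"],0).tolist(),np.round(f["extrinsics"],3).tolist());save(f,c+"0.png")
    for q,z in Z.items():
        for r in finder.spot_point(q,f)[:4]: print(q,np.round(r['position'],0),round(r['confidence'],2),np.round(onz(f,r['position'],z),3))
E
```

```text
0.0 [0.18570287 0.59644012 0.23074194] [-0.56923633  0.56972113  0.41886168 -0.41945527] [-0.33904078  0.20994554 -0.1772216 ] 0.08481095170086934
scene dict_keys(['image', 'K', 'extrinsics', 'shot']) [[557.0, 0.0, 314.0], [0.0, 557.0, 239.0], [0.0, 0.0, 1.0]] [[-0.927, -0.301, 0.222, 0.77], [0.374, -0.716, 0.59, 0.629], [-0.019, 0.63, 0.776, 0.967], [0.0, 0.0, 0.0, 1.0]]
blade_mid [317. 255.] 0.95 [ 0.509 -0.05   0.016]
blade_mid [304. 199.] 0.88 [ 0.474 -0.214  0.016]
blade_mid [266. 166.] 0.78 [ 0.52  -0.354  0.016]
blade_mid [246. 271.] 0.57 [ 0.664 -0.069  0.016]
blade_notch [315. 242.] 0.95 [ 0.501 -0.084  0.016]
blade_notch [270. 158.] 0.9 [ 0.503 -0.378  0.016]
blade_notch [293. 196.] 0.77 [ 0.496 -0.232  0.016]
holder [332. 308.] 0.76 [0.528 0.076 0.   ]
seat [324. 304.] 0.66 [0.546 0.079 0.03 ]
seat [328. 308.] 0.39 [0.543 0.092 0.03 ]
pin_slide_mid [330. 300.] 0.75 [0.532 0.076 0.03 ]
jaw_mid [331. 295.] 0.64 [0.527 0.069 0.037]
lever_grip [287. 294.] 0.61 [0.621 0.086 0.12 ]
lever_pivot [309. 302.] 0.84 [0.578 0.081 0.06 ]
blade_case [306. 203.] 0.63 [ 0.471 -0.214  0.   
[... 486 characters left out ...]
. 249.] 0.93 [ 0.496 -0.211  0.016]
blade_notch [452. 252.] 0.71 [ 0.49  -0.389  0.016]
blade_notch [324. 250.] 0.68 [ 0.492 -0.083  0.016]
holder [262. 234.] 0.63 [0.531 0.069 0.   ]
holder [304. 302.] 0.49 [ 0.369 -0.036  0.   ]
seat [258. 231.] 0.65 [0.536 0.075 0.03 ]
seat [259. 231.] 0.48 [0.535 0.072 0.03 ]
pin_slide_mid [257. 232.] 0.56 [0.531 0.077 0.03 ]
jaw_mid [258. 234.] 0.49 [0.526 0.073 0.038]
lever_grip [250. 191.] 0.51 [0.609 0.083 0.12 ]
lever_pivot [258. 233.] 0.37 [0.526 0.071 0.06 ]
blade_case [378. 257.] 0.89 [ 0.478 -0.215  0.   ]
petri_dish [321. 182.] 0.72 [ 0.663 -0.076  0.   ]
loupe [178. 307.] 0.57 [0.356 0.262 0.   ]
hex_key [302. 298.] 0.45 [ 0.377 -0.032  0.   ]
```

```bash
python3 - <<'E'
import cv2,numpy as np
a=cv2.imread('pics/scene0.png')[120:360,200:440];b=cv2.imread('pics/top0.png')[150:320,225:475]
a=cv2.resize(a,(600,600),interpolation=2)
cv2.imwrite('pics/a.png',a);cv2.imwrite('pics/b.png',cv2.resize(b,None,fx=3.2,fy=3.2,interpolation=2))
E
```

```text
(no output)
```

View pics/a.png

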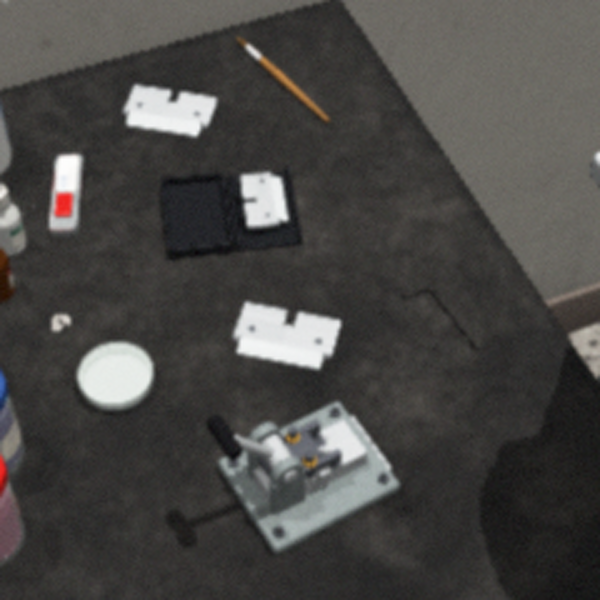

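View pics/b.png

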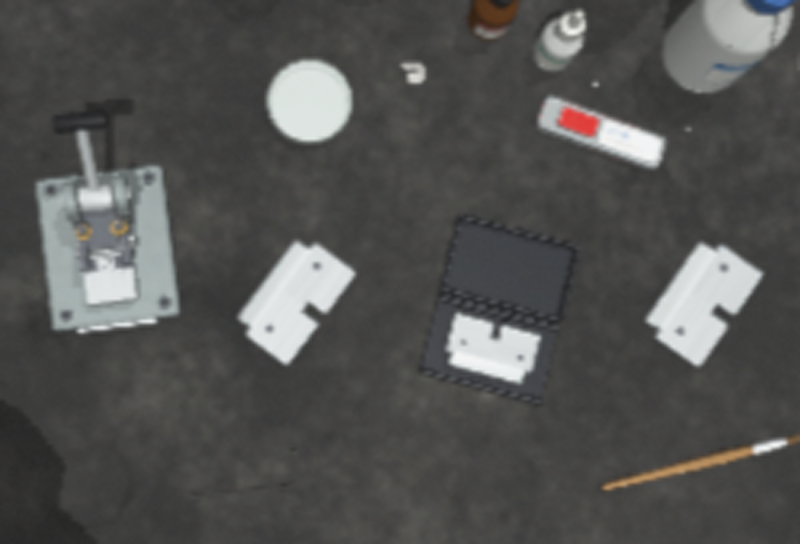

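The blade candidates are these:

| Location | Scene pixels | Top pixels |
|---|---|---|
| In the case | (305,200) | (379,258) |
| On the bench | (315,253) | (317,243) |
| On the bench | (268,164) | (445,245) |

The one in the case is the smallest and is the only one that fits the description. The holder is at top pixel (258,230). Next I'll plan the approach above the case.

```bash
cat >> h.py <<'E'
from scipy.spatial.transform import Rotation as Rn
def cur():
    s=monitor.get_state();q=s['ee_rot'];return s,np.array(s['tool_pos']),Rn.from_quat([q[1],q[2],q[3],q[0]])
def Rdown(yawx): # tool z down, tool x at world yaw yawx (deg)
    a=np.radians(yawx);x=np.array([np.cos(a),np.sin(a),0]);z=np.array([0,0,-1.]);return Rn.from_matrix(np.c_[x,np.cross(z,x),z])
def rel(p,R=None,start=None):
    s,t,C=cur() if start is None else (None,)+start
    d=C.inv().apply(np.array(p)-t)*100;rv=np.zeros(3) if R is None else np.degrees((C.inv()*R).as_rotvec())
    return np.round(d,2).tolist()+np.round(rv,2).tolist()
E
python3 - <<'E'
from h import *
s,t,C=cur();print(C.as_matrix().round(3))
xw=np.degrees(np.arctan2(C.as_matrix()[1,0],C.as_matrix()[0,0]));print('tool x yaw',xw,'radial',np.degrees(np.arctan2(t[1],t[0])))
for y in(-16+90,-16-90):
    print(y,rel([.42,.35,.25],Rdown(y)),rel([.46,-.2,.2],Rdown(y)))
E
```

```text
[[ 0.297 -0.    -0.955]
 [ 0.955 -0.     0.297]
 [-0.    -1.     0.   ]]
tool x yaw 72.70648085504605 radial 72.70816393181747
74 [-16.6, -1.87, -29.7, -90.0, -1.01, -1.02] [-67.92, 3.13, -49.87, -90.0, -1.01, -1.02]
-106 [-16.6, -1.87, -29.7, -1.43, 126.63, 126.63] [-67.92, 3.13, -49.87, -1.43, 126.63, 126.63]
```

```bash
sed -i 's/z=np.array(\[0,0,-1.\]);return.*/y=np.array([0,0,-1.]);return Rn.from_matrix(np.c_[x,y,np.cross(x,y)])/' h.py
python3 - <<'E'
from h import *
for y in(74,):
    print(y,rel([.43,.35,.25],Rdown(y)),rel([.50,.05,.25],Rdown(y)),rel([.46,-.2,.2],Rdown(y)))
E
```

```text
74 [-16.3, -1.87, -30.65, -0.0, -1.29, -0.0] [-42.86, -1.87, -46.26, -0.0, -1.29, -0.0] [-67.92, 3.13, -49.87, -0.0, -1.29, -0.0]
```

Request:
move_arm(targets=[8.5,-16.3,-1.9,-30.6,0,-1.3,0,8.5,-16.3,-1.9,-30.6,0,-1.3,0,8.5,-16.3,-1.9,-30.6,0,-1.3,0,8.5,-16.3,-1.9,-30.6,0,-1.3,0,8.5,-16.3,-1.9,-30.6,0,-1.3,0,8.5,-16.3,-1.9,-30.6,0,-1.3,0,8.5,-16.3,-1.9,-30.6,0,-1.3,0,8.5,-16.3,-1.9,-30.6,0,-1.3,0,8.5,-16.3,-1.9,-30.6,0,-1.3,0,8.5,-42.9,-1.9,-46.3,0,-1.3,0,8.5,-42.9,-1.9,-46.3,0,-1.3,0,8.5,-42.9,-1.9,-46.3,0,-1.3,0,8.5,-42.9,-1.9,-46.3,0,-1.3,0,8.5,-42.9,-1.9,-46.3,0,-1.3,0,8.5,-42.9,-1.9,-46.3,0,-1.3,0,8.5,-42.9,-1.9,-46.3,0,-1.3,0,8.5,-42.9,-1.9,-46.3,0,-1.3,0])

```text
time: 2.72
tool_pos: [0.5009, 0.044, 0.2506]
ee_rot: [-0.565, 0.566, 0.424, -0.424]
contact_force: [0.0, -0.9, 0.5]
finger_gap: 0.0852
```

```bash
python3 - <<'E'
from h import *
f=grab_frame("wrist");save(f,"w1.png");print(np.round(f['extrinsics'],3).tolist(),np.round(f['K'],0).tolist())
for q,z in dict(holder=0,seat=.03,pin_slide_mid=.03,jaw_mid=.0375,lever_grip=.12,lever_pivot=.06).items():
    for r in finder.spot_point(q,f)[:2]: print(q,np.round(r['position'],0),round(r['confidence'],2),np.round(onz(f,r['position'],z),4))
print(rel([.46,-.2,.2],Rdown(74)))
E
```

```text
[[0.28, -0.909, -0.308, 0.421], [0.96, 0.265, 0.091, 0.068], [-0.001, -0.321, 0.947, 0.392], [0.0, 0.0, 0.0, 1.0]] [[407.0, 0.0, 320.0], [0.0, 407.0, 245.0], [0.0, 0.0, 1.0]]
holder [356. 216.] 0.56 [0.5305 0.074  0.    ]
seat [366. 232.] 0.89 [0.5389 0.0782 0.03  ]
seat [258. 363.] 0.2 [ 0.6464 -0.0652  0.03  ]
pin_slide_mid [358. 226.] 0.58 [0.5315 0.0726 0.03  ]
jaw_mid [358. 223.] 0.86 [0.5264 0.0737 0.0375]
jaw_mid [356. 214.] 0.48 [0.5174 0.0735 0.0375]
lever_grip [415. 353.] 0.61 [0.616  0.0881 0.12  ]
lever_pivot [382. 280.] 0.55 [0.5763 0.08   0.06  ]
[-25.21, 5.02, -3.0, -0.01, 0.1, 0.01]
```

View pics/w1.png

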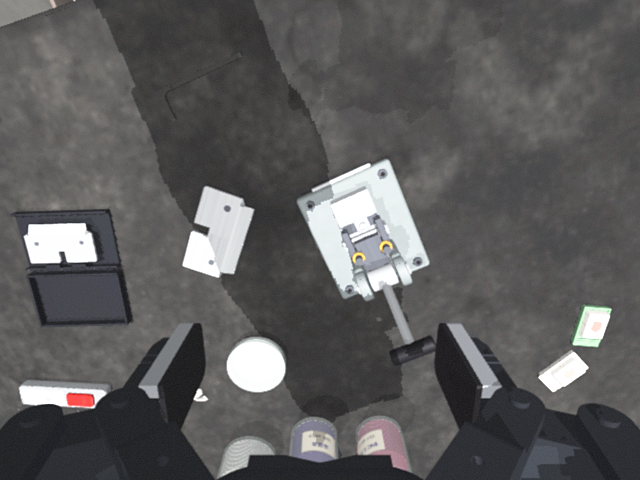

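Request:
move_arm(targets=[8.5,-25.2,5,-3,0,0,0,8.5,-25.2,5,-3,0,0,0,8.5,-25.2,5,-3,0,0,0,8.5,-25.2,5,-3,0,0,0,8.5,-25.2,5,-3,0,0,0,8.5,-25.2,5,-3,0,0,0,8.5,-25.2,5,-3,0,0,0,8.5,-25.2,5,-3,0,0,0])

```text
time: 3.73
tool_pos: [0.4588, -0.2033, 0.1998]
ee_rot: [0.565, -0.565, -0.424, 0.425]
contact_force: [-0.4, 0.5, 0.1]
finger_gap: 0.0852
```

```bash
python3 - <<'E'
from h import *
print(cur()[1])
f=grab_frame("wrist");save(f,"w2.png")
for q,z in dict(blade_mid=.016,blade_notch=.016,blade_case=0).items():
    for r in finder.spot_point(q,f)[:3]: print(q,np.round(r['position'],0),round(r['confidence'],2),np.round(onz(f,r['position'],z),4))
p=proj(f,[.468,-.202,.016]);x,y=map(int,p);print(x,y)
x0,y0=max(0,x-80),max(0,y-60);save(f,"w2c.png",(x0,y0,x0+160,y0+120),5);print(x0,y0)
# blade contour on bright threshold
im=np.array(f['image']);g=cv2.cvtColor(im,cv2.COLOR_RGB2GRAY);m=(g>150).astype(np.uint8)
for c in cv2.findContours(m,cv2.RETR_EXTERNAL,cv2.CHAIN_APPROX_NONE)[0]:
    if cv2.contourArea(c)<600: continue
    w=np.array([onz(f,(u,v),.017)[:2] for u,v in c[:,0]])*1000
    (cx,cy),sz,an=cv2.minAreaRect(w.astype(np.float32));print('rect',c[:,0].mean(0),cx,cy,sz,an)
E
```

```text
[ 0.45884119 -0.20333085  0.19975981]
blade_mid [157. 314.] 0.78 [ 0.5073 -0.3686  0.016 ]
blade_mid [317. 228.] 0.63 [ 0.4701 -0.2082  0.016 ]
blade_mid [490. 217.] 0.56 [ 0.5009 -0.0685  0.016 ]
blade_notch [465. 217.] 0.86 [ 0.4946 -0.0882  0.016 ]
blade_notch [130. 304.] 0.71 [ 0.4908 -0.3872  0.016 ]
blade_notch [313. 252.] 0.61 [ 0.4892 -0.2172  0.016 ]
323 223
243 163
rect [223.73873874 459.94594595] 678.8134765625 -368.86334228515625 (37.654075622558594, 45.8629150390625) 13.119654655456543
rect [279.03396226 406.58113208] 633.4778442382812 -296.50872802734375 (95.15589904785156, 27.400074005126953) 69.93585968017578
rect [517.46478873 362.76760563] 647.8682250976562 -62.68803787231445 (70.6529312133789, 31.967954635620117) 21.144277572631836
rect [155.86774942 329.41763341] 526.7218017578125 -378.5879211425781 (56.71115493774414, 135.41949462890625) 54.3076286315918
rect [313.6        231.36470588] 470.8162841796875 -211.27557373046875 (65.31578826904297, 40.29238510131836) 75.33625793457031
rect [488.55339806 218.48867314] 503.8171691894531 -69.88194274902344 (47.437232971191406, 84.63280487060547) 54.02906036376953
rect [625.65204678 228.58187135] 543.4469604492188 32.10816955566406 (32.54033660888672, 121.23497772216797) 87.88861846923828
rect [105.46101695 184.12542373] 387.5632019042969 -362.9678955078125 (6.770674228668213, 149.0272674560547) 14.961551666259766
```

View pics/w2c.png

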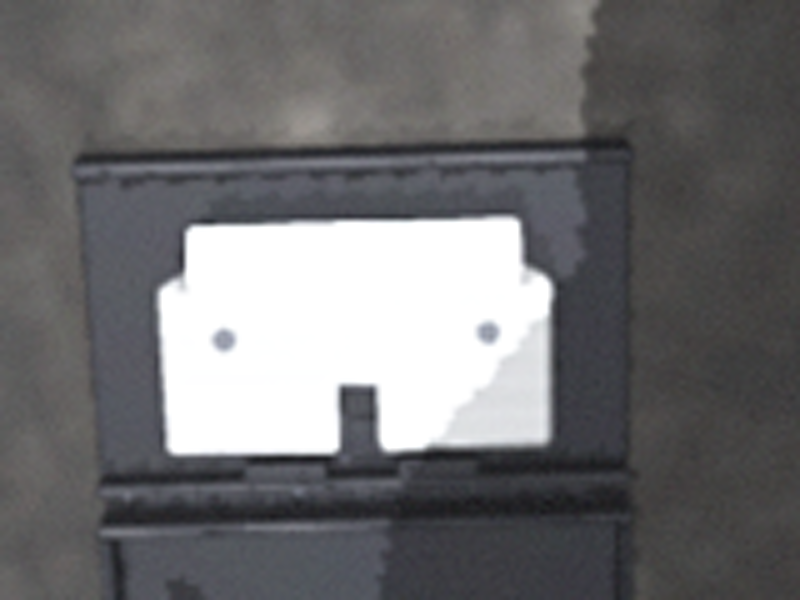

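Confirmed: the case blade measures 65×40 mm, against 64×38 given, and the bench ones are about 85×47 mm. Its centre is (0.4708,-0.2113) and its yaw is -14.7°.

```bash
python3 - <<'E'
from h import *
for z in(.05,.005): print(rel([.4752,-.2124,z],Rdown(75.3)))
E
```

```text
[-0.84, 15.05, -1.78, 0.01, -1.17, 0.03]
[-0.84, 19.55, -1.78, 0.01, -1.17, 0.03]
```

Request:
move_arm(targets=[8.5,-0.8,7,-1.8,0,-1.2,0,8.5,-0.8,15,-1.8,0,-1.2,0,8.5,-0.8,15,-1.8,0,-1.2,0,8.5,-0.8,15,-1.8,0,-1.2,0,8.5,-0.8,15,-1.8,0,-1.2,0,8.5,-0.8,15,-1.8,0,-1.2,0,8.5,-0.8,15,-1.8,0,-1.2,0])

```text
time: 4.52
tool_pos: [0.4758, -0.2133, 0.052]
ee_rot: [-0.56, 0.561, 0.432, -0.431]
contact_force: [0.2, 0.2, 0.4]
finger_gap: 0.0849
```

```bash
python3 - <<'E'
from h import *
f=grab_frame("wrist");save(f,"w3.png")
s,t,C=cur();print(t,C.as_matrix().round(4).tolist(),s['contact_force'])
im=np.array(f['image']);g=cv2.cvtColor(im,cv2.COLOR_RGB2GRAY);m=(g>150).astype(np.uint8)
for c in cv2.findContours(m,cv2.RETR_EXTERNAL,cv2.CHAIN_APPROX_NONE)[0]:
    if cv2.contourArea(c)<3000: continue
    w=np.array([onz(f,(u,v),.018)[:2] for u,v in c[:,0]])*1000
    (cx,cy),sz,an=cv2.minAreaRect(w.astype(np.float32));print('rect',c[:,0].mean(0),cx,cy,sz,an)
print(rel([.4752,-.2124,.005],Rdown(75.3)))
E
```

```text
[ 0.47604513 -0.2134968   0.05239366] [[0.2546, 0.0027, -0.967], [0.967, -0.0007, 0.2546], [-0.0, -1.0, -0.0028]] [ 0.17162414 -0.29834017  0.46326009]
rect [ 54.61995249 375.29216152] 493.8866882324219 -354.32257080078125 (49.342445373535156, 63.305118560791016) 54.39998245239258
rect [320.8        281.25777778] 469.9907531738281 -210.99337768554688 (63.86886215209961, 38.772769927978516) 75.27046966552734
rect [604.21428571 268.27056277] 499.4639892578125 -75.17802429199219 (42.892677307128906, 80.34530639648438) 54.07075119018555
[0.08, 4.74, 0.12, 0.16, -0.05, -0.0]
```

View pics/w3.png

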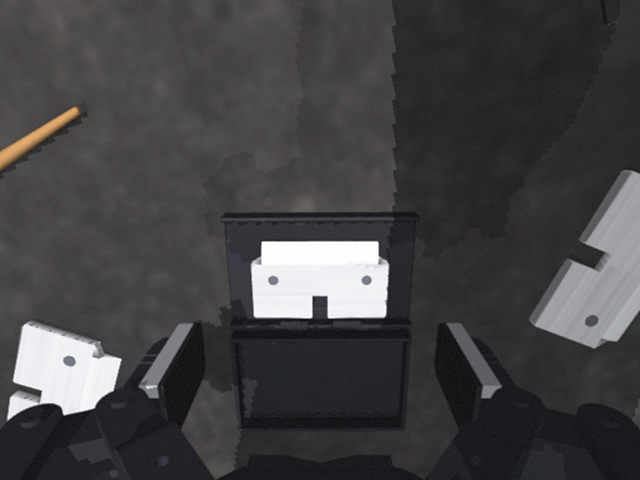

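Request:
move_arm(targets=[8.5,0.1,1.5,0.2,0,0,0,8.5,0.1,3,0.2,0,0,0,8.5,0.1,4,0.2,0,0,0,8.5,0.1,4.7,0.2,0,0,0,8.5,0.1,4.7,0.2,0,0,0,8.5,0.1,4.7,0.2,0,0,0])

```text
time: 5.07
tool_pos: [0.4734, -0.2123, 0.0039]
ee_rot: [-0.56, 0.56, 0.432, -0.431]
contact_force: [-0.2, -1.1, 0.4]
finger_gap: 0.0849
```

Request:
move_arm(targets=[7.0,0,0,0,0,0,0,6.6,0,0,0,0,0,0,6.2,0,0,0,0,0,0,6.0,0,0,0,0,0,0,6.0,0,0,0,0,0,0,6.0,0,0,0,0,0,0,6.0,0,0,0,0,0,0,6.0,0,0,0,0,0,0], newtons=40)

```text
time: 5.73
tool_pos: [0.4736, -0.2124, 0.0042]
ee_rot: [-0.56, 0.561, 0.432, -0.431]
contact_force: [-2.2, 1.5, 13.9]
finger_gap: 0.0624
```

Request:
move_arm(targets=[6.0,0,-0.2,0,0,0,0,6.0,0,-0.4,0,0,0,0,6.0,0,-0.8,0,0,0,0,6.0,0,-1.5,0,0,0,0,6.0,0,-3,0,0,0,0,6.0,0,-6,0,0,0,0,6.0,0,-6,0,0,0,0,6.0,0,-6,0,0,0,0])

```text
time: 6.4
tool_pos: [0.474, -0.2125, 0.0649]
ee_rot: [-0.559, 0.561, 0.432, -0.431]
contact_force: [-1.1, 0.4, -2.0]
finger_gap: 0.0624
```

```bash
python3 - <<'E'
from h import *
f=grab_frame("wrist");save(f,"w4.png",(180,200,460,440),2.8)
s,t,C=cur();print(t,s['contact_force'],s['torque'],s['finger_gap'])
E
```

```text
[ 0.47345715 -0.21216008  0.06391424] [-0.63573066 -1.48572407 -2.12389184] [ 0.00123287  0.00945777 -0.01278166] 0.06204236841638579
```

View pics/w4.png

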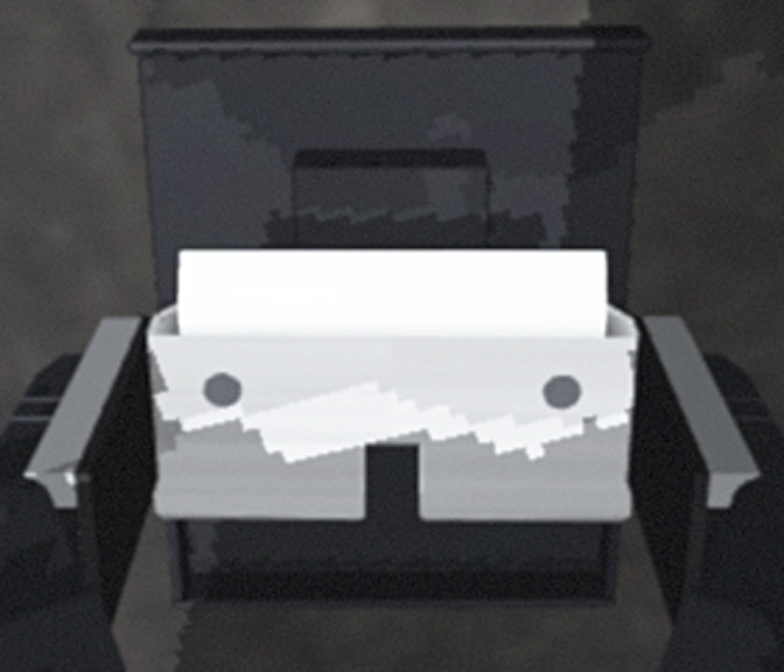

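```bash
python3 - <<'E'
from h import *
f=grab_frame("wrist")
im=np.array(f['image']);g=cv2.cvtColor(im,cv2.COLOR_RGB2GRAY);m=(g>110).astype(np.uint8);m[:,:232]=0;m[:,410:]=0
s,t,C=cur()
for c in cv2.findContours(m,cv2.RETR_EXTERNAL,cv2.CHAIN_APPROX_NONE)[0]:
    if cv2.contourArea(c)<3000: continue
    for h in (.010,.0138,.018):
        w=np.array([C.inv().apply(onz(f,(u,v),t[2]+h)-t) for u,v in c[:,0]])[:,[0,2]]*1000
        print(h,np.percentile(w,[.5,50,99.5],axis=0).round(1).tolist(),cv2.minAreaRect(w.astype(np.float32)))
print(rel([.585,.083,.18],Rdown(97.2)))
E
```

```text
0.01 [[-31.9, -19.4], [0.7, -4.3], [33.4, 21.5]] ((0.7488613128662109, 1.0772209167480469), (65.45831298828125, 40.85578536987305), 0.008748728781938553)
0.0138 [[-31.0, -16.4], [0.7, -1.8], [32.5, 23.3]] ((0.7483978271484375, 3.4356212615966797), (63.57377243041992, 39.67955017089844), 0.008747993968427181)
0.018 [[-29.9, -13.1], [0.7, 1.0], [31.4, 25.2]] ((0.7478904724121094, 6.042272567749023), (61.490867614746094, 38.3795051574707), 0.008748850785195827)
[31.38, -11.67, -3.29, 0.0, -21.98, 0.0]
```

Request:
move_arm(targets=[6.0,0,-4,0,0,0,0,6.0,2,-8,0,0,0,0,6.0,6,-11.7,-0.6,0,-4,0,6.0,10,-11.7,-1,0,-7,0,6.0,14,-11.7,-1.5,0,-10,0,6.0,18,-11.7,-2,0,-13,0,6.0,22,-11.7,-2.5,0,-16,0,6.0,26,-11.7,-3,0,-19,0,6.0,29.5,-11.7,-3.2,0,-22,0,6.0,31.4,-11.7,-3.3,0,-22,0,6.0,31.4,-11.7,-3.3,0,-22,0,6.0,31.4,-11.7,-3.3,0,-22,0,6.0,31.4,-11.7,-3.3,0,-22,0])

```text
time: 7.58
tool_pos: [0.5847, 0.0821, 0.1795]
ee_rot: [0.468, -0.468, -0.53, 0.531]
contact_force: [0.6, -0.4, -1.7]
finger_gap: 0.0624
```

```bash
python3 - <<'E'
from h import *
f=grab_frame("wrist");save(f,"w5f.png")
s,t,C=cur();print(t,s['contact_force'],s['finger_gap'])
for q,z in dict(holder=0,seat=.03,pin_slide_mid=.03,jaw_mid=.0375,lever_grip=.12,lever_pivot=.06).items():
    for r in finder.spot_point(q,f)[:1]: print(q,np.round(r['position'],0),round(r['confidence'],2),np.round(onz(f,r['position'],z),4))
p=proj(f,[.525,.073,.03]);x,y=map(int,p);print(x,y)
x0,y0=x-80,max(0,y-60);save(f,"w5.png",(x0,y0,x0+160,y0+120),5);print(x0,y0)
E
```

```text
[0.58483789 0.081676   0.17973389] [ 0.2485307  -1.18513281 -2.20800793] 0.06238309095701495
holder [316. 145.] 0.78 [0.5296 0.0735 0.    ]
seat [320. 164.] 0.81 [0.5398 0.0779 0.03  ]
pin_slide_mid [315. 152.] 0.87 [0.5321 0.0734 0.03  ]
jaw_mid [317. 160.] 0.51 [0.5369 0.0751 0.0375]
lever_pivot [322. 227.] 0.8 [0.5774 0.0834 0.06  ]
316 141
236 81
```

View pics/w5.png

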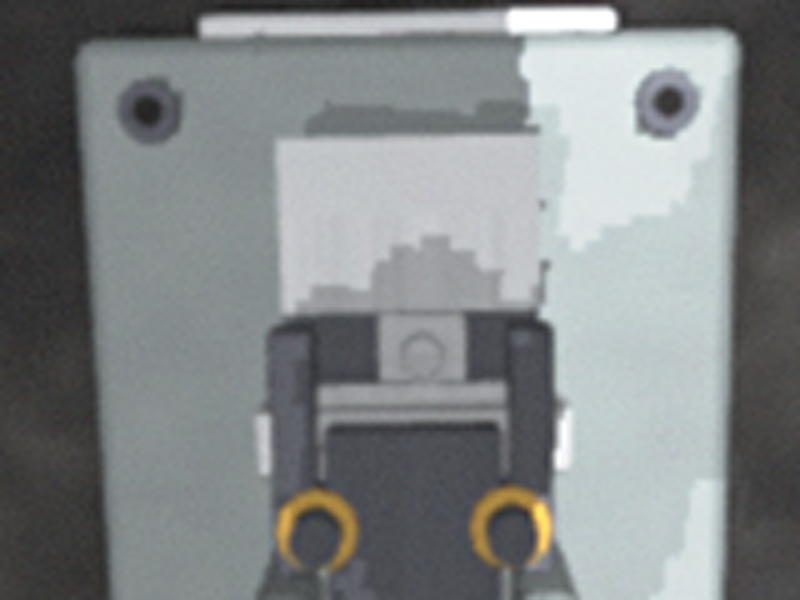

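Wrist view: the pin's round top is at crop (423,352), or full-image pixel (320.6,151.4). The bed's front corners are at crop (276,140) and (540,130), the screws at (149,110) and (667,102), and the prongs at 270–316 and 508–553. The jaw is open.

```bash
python3 - <<'E'
from h import *
f=grab_frame("wrist");s,t,C=cur();print(t,C.as_matrix().round(4).tolist())
P=lambda u,v,z: onz(f,(236+u/5-.4,81+v/5-.4),z)*1000
pin=P(423,352,.0355);bl=P(276,140,.03);br=P(540,130,.03);s1=P(149,110,.012);s2=P(667,102,.012);bl2=P(283,308,.03);br2=P(546,305,.03)
p1=P(80,42,.012);p2=P(740,30,.012)
for n,a,b in(('bed',bl,br),('screws',s1,s2),('plate',p1,p2)): d=b-a;print(n,a.round(1),b.round(1),'mid',((a+b)/2).round(1),'len',np.hypot(*d[:2]).round(1),'yaw',np.degrees(np.arctan2(d[1],d[0])).round(2)-90)
for n,a,b in(('L',bl,bl2),('R',br,br2)): d=b-a;print(n,'yaw',np.degrees(np.arctan2(d[1],d[0])).round(2))
print('pin',pin.round(1), 'pin in tool',C.inv().apply(pin/1000-t).round(4))
# blade in tool frame
im=np.array(f['image']);g=cv2.cvtColor(im,cv2.COLOR_RGB2GRAY)
save(f,"w6.png",(180,270,460,420),2.8)
print(cv2.Canny(g[360:395],60,150).any())
row=g[370:384,232:410].mean(0);print(np.round(row[60:125]).astype(int).tolist())
E
```

```text
[0.58523461 0.08262249 0.1804061 ] [[-0.1249, 0.0001, -0.9922], [0.9922, -0.0, -0.1249], [-0.0, -1.0, -0.0001]]
bed [506.3  53.8  30. ] [500.6  89.3  30. ] mid [503.4  71.6  30. ] len 35.9 yaw 9.230000000000004
screws [504.7  34.1  12. ] [494.4 107.8  12. ] mid [499.5  71.   12. ] len 74.5 yaw 8.010000000000005
plate [496.8  23.6  12. ] [483.5 116.6  12. ] mid [490.2  70.1  12. ] len 93.9 yaw 8.150000000000006
L yaw 8.39
R yaw 10.33
pin [531.3  77.2  35.5] pin in tool [0.0013 0.1449 0.0542]
True
[183, 183, 184, 183, 183, 183, 183, 183, 183, 183, 183, 183, 183, 183, 183, 183, 189, 183, 111, 56, 55, 58, 57, 58, 57, 56, 57, 56, 58, 58, 59, 59, 58, 58, 57, 55, 50, 94, 171, 186, 184, 183, 183, 182, 183, 182, 182, 182, 182, 183, 182, 182, 182, 181, 182, 182, 182, 182, 182, 182, 181, 182, 182, 181, 182]
```

View pics/w6.png

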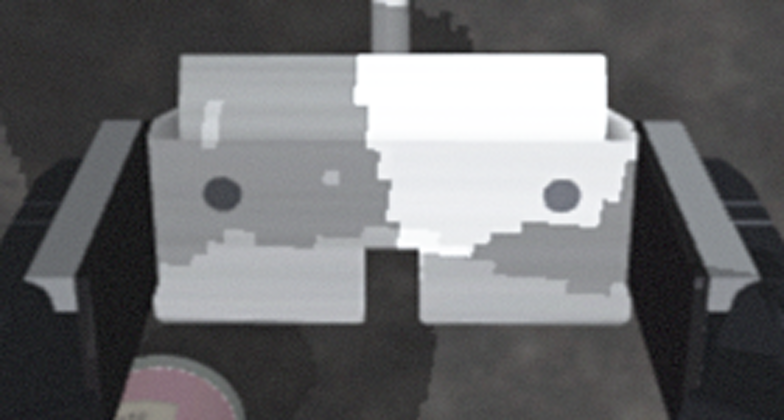

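```bash
python3 - <<'E'
from h import *
print(rel([.4954,.0715,.10],Rdown(98)),rel([.4954,.0715,.0225],Rdown(98)))
E
```

```text
[0.02, 8.04, 9.05, 0.01, -0.83, -0.0] [0.02, 15.79, 9.05, 0.01, -0.83, -0.0]
```

Request:
move_arm(targets=[6.0,0,0,3,0,-0.4,0,6.0,0,1,6,0,-0.8,0,6.0,0,4,9,0,-0.8,0,6.0,0,8,9.05,0,-0.8,0,6.0,0,11.5,9.05,0,-0.8,0,6.0,0,14,9.05,0,-0.8,0,6.0,0,15,9.05,0,-0.8,0,6.0,0,15,9.05,0,-0.8,0,6.0,0,15,9.05,0,-0.8,0])

```text
time: 8.73
tool_pos: [0.4958, 0.0715, 0.0309]
ee_rot: [-0.464, 0.464, 0.534, -0.534]
contact_force: [0.3, -0.3, -1.6]
finger_gap: 0.0624
```

```bash
python3 - <<'E'
from h import *
T=[];F=[]
for i in range(4):
    f=grab_frame("wrist");s,t,C=cur();T.append(t);F.append(s['contact_force'])
print(np.mean(T,0).round(4),np.std(T,0).round(4),np.mean(F,0).round(2))
for z in(.0205,.0225):print(rel([.4954,.0715,z],Rdown(98),(np.mean(T,0),C)))
save(f,"w7.png",(160,150,480,390),2.5)
E
```

```text
[0.4964 0.0717 0.0317] [0.0001 0.0001 0.0001] [-0.25 -0.   -1.12]
[-0.01, 1.12, 0.1, 0.13, 0.0, 0.01]
[-0.01, 0.92, 0.1, 0.13, 0.0, 0.01]
```

View pics/w7.png

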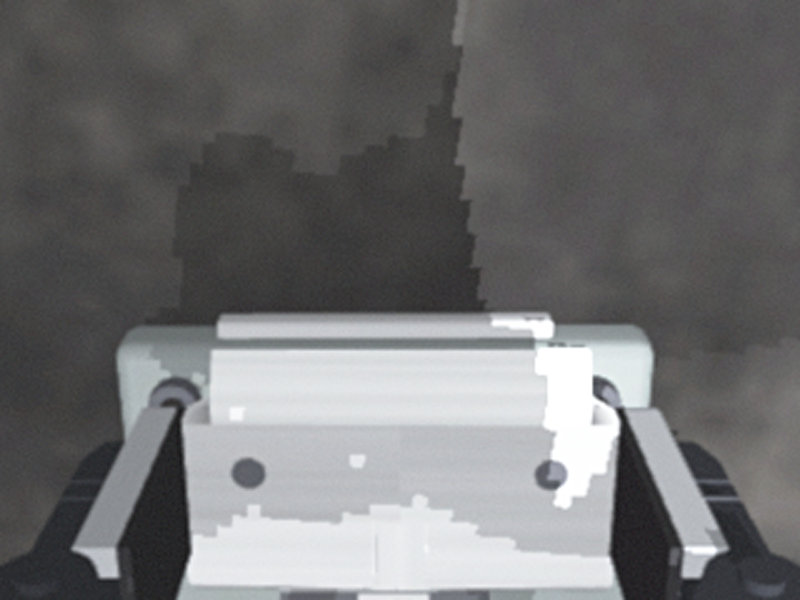

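Request:
move_arm(targets=[6.0,0,0.4,0,0,0,0,6.0,0,0.8,0,0,0,0,6.0,0,0.9,0,0,0,0,6.0,0,0.95,0,0,0,0,6.0,0,0.95,0,0,0,0,6.0,0,0.95,0,0,0,0])

```text
time: 9.43
tool_pos: [0.4954, 0.0716, 0.0208]
ee_rot: [0.464, -0.464, -0.534, 0.534]
contact_force: [-0.6, -0.1, -2.3]
finger_gap: 0.0624
```

Request:
move_arm(targets=[6.0,0,0.05,0,0,0,0,6.0,0,0.05,0,0,0,0])

```text
time: 9.6
tool_pos: [0.4955, 0.0716, 0.0204]
ee_rot: [-0.464, 0.464, 0.534, -0.534]
contact_force: [-0.5, -0.4, 2.2]
finger_gap: 0.0626
```

Request:
move_arm(targets=[6.0,0,0.05,0,0,0,0,6.0,0,0.05,0,0,0,0])

```text
time: 9.77
tool_pos: [0.4955, 0.0716, 0.0201]
ee_rot: [-0.464, 0.464, 0.534, -0.534]
contact_force: [-3.1, -0.0, 10.9]
finger_gap: 0.0628
```

Request:
move_arm(targets=[6.0,0,0.05,0,0,0,0,6.0,0,0.05,0,0,0,0])

```text
time: 9.93
tool_pos: [0.4955, 0.0716, 0.0199]
ee_rot: [-0.464, 0.464, 0.534, -0.534]
contact_force: [-4.7, 0.0, 18.3]
finger_gap: 0.0623
```

Request:
move_arm(targets=[6.0,0,-0.1,0,0,0,0,6.0,0,-0.1,-0.2,0,0,0,6.0,0,-0.1,-0.5,0,0,0,6.0,0,-0.1,-0.8,0,0,0,6.0,0,-0.1,-1.1,0,0,0,6.0,0,-0.1,-1.2,0,0,0,6.0,0,-0.1,-1.2,0,0,0])

```text
time: 10.52
tool_pos: [0.5075, 0.0733, 0.0204]
ee_rot: [0.464, -0.464, -0.534, 0.534]
contact_force: [-3.2, 0.3, 9.0]
finger_gap: 0.0625
```

Request:
move_arm(targets=[6.0,0,-0.04,0,0,0,0,6.0,0,-0.04,-0.1,0,0,0,6.0,0,-0.04,-0.2,0,0,0,6.0,0,-0.04,-0.3,0,0,0,6.0,0,-0.04,-0.3,0,0,0])

```text
time: 10.93
tool_pos: [0.5106, 0.0738, 0.0206]
ee_rot: [-0.464, 0.464, 0.534, -0.534]
contact_force: [-0.5, 0.2, -0.9]
finger_gap: 0.0621
```

Request:
move_arm(targets=[6.0,0,0,-0.05,0,0,0,6.0,0,0,-0.1,0,0,0,6.0,0,0,-0.1,0,0,0])

```text
time: 11.18
tool_pos: [0.5114, 0.0738, 0.0207]
ee_rot: [-0.464, 0.464, 0.534, -0.534]
contact_force: [-0.6, 0.2, -1.1]
finger_gap: 0.0624
```

Request:
move_arm(targets=[6.0,0,0,-0.05,0,0,0,6.0,0,0,-0.1,0,0,0,6.0,0,0,-0.1,0,0,0])

```text
time: 11.43
tool_pos: [0.5124, 0.074, 0.0207]
ee_rot: [-0.464, 0.464, 0.534, -0.534]
contact_force: [0.2, -0.1, -1.5]
finger_gap: 0.0626
```

Request:
move_arm(targets=[6.0,0,0,-0.05,0,0,0,6.0,0,0,-0.1,0,0,0,6.0,0,0,-0.1,0,0,0])

```text
time: 11.68
tool_pos: [0.5134, 0.0742, 0.0207]
ee_rot: [-0.464, 0.464, 0.534, -0.534]
contact_force: [-0.1, -0.4, -0.9]
finger_gap: 0.062
```

Request:
move_arm(targets=[6.0,0,0,-0.05,0,0,0,6.0,0,0,-0.05,0,0,0])

```text
time: 11.85
tool_pos: [0.5138, 0.0742, 0.0207]
ee_rot: [0.464, -0.464, -0.534, 0.534]
contact_force: [0.3, 0.1, -2.1]
finger_gap: 0.0619
```

Request:
move_arm(targets=[6.0,0,0,-0.05,0,0,0,6.0,0,0,-0.05,0,0,0])

```text
time: 12.02
tool_pos: [0.5143, 0.0742, 0.0207]
ee_rot: [0.464, -0.464, -0.534, 0.534]
contact_force: [-0.4, 0.4, -1.7]
finger_gap: 0.0623
```

Request:
move_arm(targets=[6.0,0,0,-0.05,0,0,0,6.0,0,0,-0.1,0,0,0,6.0,0,0,-0.1,0,0,0])

```text
time: 12.27
tool_pos: [0.5153, 0.0743, 0.0207]
ee_rot: [0.464, -0.464, -0.534, 0.534]
contact_force: [-0.3, -1.7, -1.7]
finger_gap: 0.0621
```

Request:
move_arm(targets=[6.0,0,0,-0.05,0,0,0,6.0,0,0,-0.1,0,0,0,6.0,0,0,-0.1,0,0,0])

```text
time: 12.52
tool_pos: [0.5163, 0.0744, 0.0207]
ee_rot: [0.464, -0.464, -0.534, 0.534]
contact_force: [-1.2, -1.7, -2.5]
finger_gap: 0.0623
```

Request:
move_arm(targets=[6.0,0,0,-0.05,0,0,0,6.0,0,0,-0.1,0,0,0,6.0,0,0,-0.1,0,0,0])

```text
time: 12.77
tool_pos: [0.5173, 0.0746, 0.0207]
ee_rot: [0.464, -0.464, -0.534, 0.534]
contact_force: [-0.8, -3.2, -0.8]
finger_gap: 0.062
```

The side force of -3 N shows the pin is in the notch and touching the -y wall. I'll ease the blade slightly that way and go on.

Request:
move_arm(targets=[6.0,-0.04,0,0,0,0,0,6.0,-0.04,0,0,0,0,0])

```text
time: 12.93
tool_pos: [0.5175, 0.0745, 0.0207]
ee_rot: [-0.464, 0.464, 0.534, -0.534]
contact_force: [0.2, -0.6, -1.4]
finger_gap: 0.0624
```

Request:
move_arm(targets=[6.0,0,0,-0.05,0,0,0,6.0,0,0,-0.1,0,0,0,6.0,0,0,-0.1,0,0,0])

```text
time: 13.18
tool_pos: [0.5184, 0.0746, 0.0207]
ee_rot: [-0.464, 0.464, 0.534, -0.534]
contact_force: [0.1, -0.3, -1.4]
finger_gap: 0.0622
```

Request:
move_arm(targets=[6.0,0,0,-0.05,0,0,0,6.0,0,0,-0.1,0,0,0,6.0,0,0,-0.1,0,0,0])

```text
time: 13.43
tool_pos: [0.5194, 0.0747, 0.0207]
ee_rot: [-0.464, 0.464, 0.534, -0.534]
contact_force: [0.1, -1.3, -2.1]
finger_gap: 0.0627
```

Request:
move_arm(targets=[6.0,-0.02,0,-0.05,0,0,0,6.0,-0.02,0,-0.1,0,0,0,6.0,-0.02,0,-0.1,0,0,0])

```text
time: 13.68
tool_pos: [0.5204, 0.0746, 0.0207]
ee_rot: [-0.464, 0.464, 0.534, -0.534]
contact_force: [-0.5, 0.3, -1.1]
finger_gap: 0.0619
```

Request:
move_arm(targets=[6.0,0,0,-0.05,0,0,0,6.0,0,0,-0.1,0,0,0,6.0,0,0,-0.1,0,0,0])

```text
time: 13.93
tool_pos: [0.5214, 0.0747, 0.0207]
ee_rot: [-0.464, 0.464, 0.534, -0.534]
contact_force: [0.6, 0.0, -1.0]
finger_gap: 0.0624
```

Request:
move_arm(targets=[6.0,0,0,-0.05,0,0,0,6.0,0,0,-0.05,0,0,0])

```text
time: 14.1
tool_pos: [0.5215, 0.0746, 0.0206]
ee_rot: [0.464, -0.464, -0.533, 0.534]
contact_force: [-3.1, -0.3, -1.5]
finger_gap: 0.0623
```

Request:
move_arm(targets=[6.0,0,0.02,-0.02,0,0,0,6.0,0,0.03,-0.03,0,0,0,6.0,0,0.03,-0.03,0,0,0])

```text
time: 14.35
tool_pos: [0.5215, 0.0747, 0.0205]
ee_rot: [0.464, -0.464, -0.533, 0.534]
contact_force: [-5.5, -0.7, 5.7]
finger_gap: 0.0623
```

```bash
python3 - <<'E'
from h import *
f=grab_frame("wrist");save(f,"w8.png",(190,290,450,450),3)
for i in range(2):
    g=grab_frame("wrist");s,t,C=cur();print(t.round(4),np.round(s['contact_force'],1),np.round(s['torque'],2),Rn.as_matrix(C).round(4)[:2,0])
E
```

```text
[0.5215 0.0747 0.0205] [-6.1  0.   4.7] [-0.24  1.11  0.03] [-0.1393  0.9902]
[0.5215 0.0747 0.0205] [-6.8 -0.3  5.8] [-0.19  1.2   0.01] [-0.1393  0.9903]
```

View pics/w8.png

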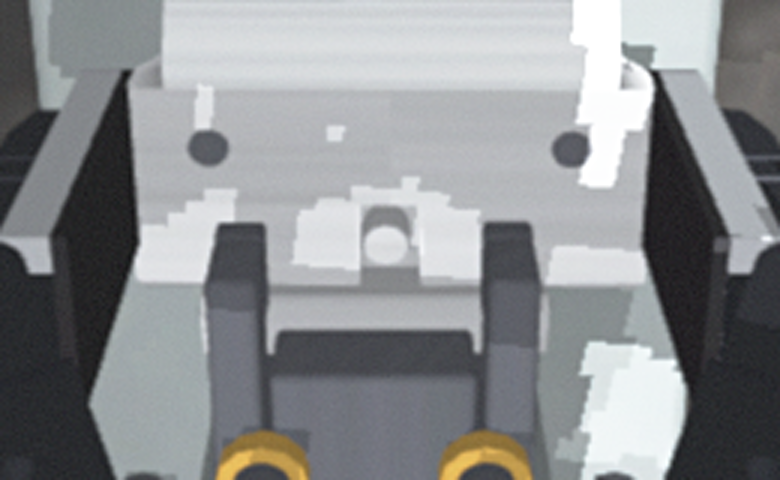

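Request:
move_arm(targets=[6.5,0,0,0,0,0,0,6.8,0,0,0,0,0,0,7.4,0,0,0,0,0,0,8.0,0,0,0,0,0,0,8.3,0,0,0,0,0,0,8.3,0,0,0,0,0,0])

```text
time: 15.0
tool_pos: [0.5222, 0.0748, 0.0204]
ee_rot: [-0.464, 0.464, 0.534, -0.534]
contact_force: [-0.1, 0.4, -0.5]
finger_gap: 0.083
```

```bash
python3 - <<'E'
from h import *
f=grab_frame("wrist");save(f,"w9.png",(190,290,450,450),3)
s,t,C=cur();print(t.round(4),np.round(s['contact_force'],1),s['finger_gap'])
a,b=[cv2.imread('pics/w%d.png'%i,0).astype(int) for i in(8,9)]
# rows of back edge at several cols and front tip edge
for c in(170,190,560,600): print(c,'w8',a[260:310:3,c].tolist(),'w9',b[260:310:3,c].tolist())
E
```

```text
[0.5221 0.0748 0.0204] [ 0.3  0.1 -0.3] 0.08308200610407597
170 w8 [225, 225, 227, 225, 224, 227, 225, 204, 168, 158, 165, 164, 166, 165, 165, 167, 167] w9 [222, 223, 223, 222, 224, 214, 180, 159, 159, 161, 162, 162, 160, 159, 160, 164, 163]
190 w8 [225, 225, 226, 225, 224, 226, 227, 208, 169, 157, 164, 167, 167, 165, 167, 166, 168] w9 [224, 222, 222, 223, 224, 213, 180, 156, 159, 161, 162, 162, 161, 162, 163, 164, 163]
560 w8 [223, 224, 223, 224, 223, 221, 220, 219, 193, 147, 133, 138, 137, 137, 138, 138, 141] w9 [221, 219, 220, 219, 216, 204, 163, 134, 131, 135, 133, 136, 133, 133, 135, 136, 136]
600 w8 [223, 222, 222, 222, 222, 222, 222, 215, 190, 154, 136, 137, 138, 138, 139, 138, 140] w9 [222, 219, 218, 217, 220, 208, 167, 136, 133, 134, 134, 137, 135, 135, 135, 135, 136]
```

View pics/w9.png

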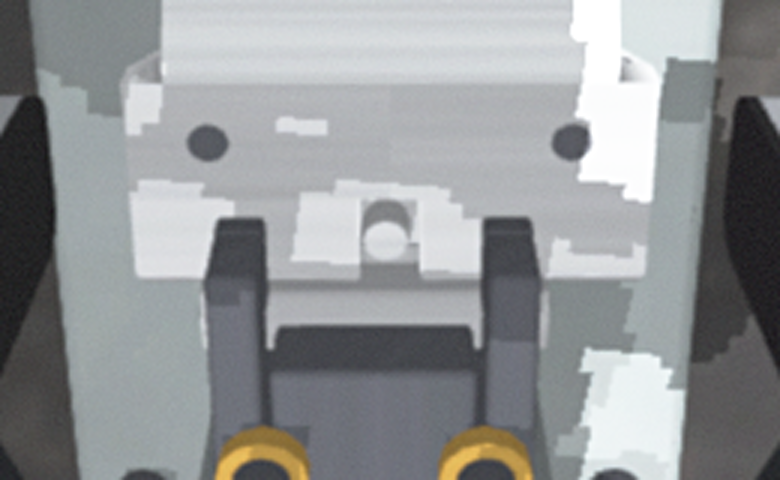

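The blade sits flush with the pin in the notch after release, with relative pixels unchanged. Next I'll retreat upward, close the fingers and go above the lever bar.

Request:
move_arm(targets=[8.3,0,-0.5,0,0,0,0,8.3,0,-1.5,0,0,0,0,8.3,0,-4,0,0,0,0,8.3,0,-8,0,0,0,0,8.3,0,-12,0,0,0,0,8.3,0,-15,0,0,0,0,4,0,-15,0,0,0,0,0,0,-15,0,0,0,0,0,0,-15,-3,0,0,0,0,0,-15,-6,0,0,0,0,0,-15,-6,0,0,0,0,0,-15,-6,0,0,0,0,0,-15,-6,0,0,0])

```text
time: 16.13
tool_pos: [0.5805, 0.0828, 0.1695]
ee_rot: [0.464, -0.464, -0.533, 0.534]
contact_force: [-0.4, 0.3, 0.4]
finger_gap: 0.0
```

```bash
python3 - <<'E'
from h import *
f=grab_frame("scene");ft=grab_frame("top");s,t,C=cur();print(t.round(4),np.round(s['contact_force'],1),s['finger_gap'])
for n,g in(('scene',f),('top',ft)):
    for q,z in dict(lever_grip=.118,lever_pivot=.06).items():
        for r in finder.spot_point(q,g)[:1]: print(n,q,np.round(r['position'],0),round(r['confidence'],2),np.round(onz(g,r['position'],z),4))
piv=np.array([.575,.081,.06]);fw=np.array([.990,.139,0])
for q in(-1,0,.2,.4,.6,.8,.9,1.,1.03):
    a=1.05-q;p=piv+fw*.07*np.cos(a)+[0,0,.07*np.sin(a)+.0065]
    if q<0:p=piv+fw*.040+[0,0,.078]
    print(q,p.round(4),rel(p,Rdown(98)))
x,y=map(int,proj(f,[.59,.083,.07]));save(f,"s2.png",(x-60,y-50,x+60,y+40),6)
E
```

```text
[0.5806 0.0829 0.1701] [-0.5 -0.7  0.2] -0.00018656020068010735
scene lever_grip [288. 293.] 0.82 [0.6184 0.0849 0.118 ]
scene lever_pivot [310. 302.] 0.58 [0.5758 0.0826 0.06  ]
top lever_grip [259. 231.] 0.51 [0.521  0.0622 0.118 ]
-1 [0.6146 0.0866 0.138 ] [-0.12, 3.26, -3.36, -0.0, 0.01, 0.0]
0 [0.6095 0.0858 0.1272] [-0.12, 4.33, -2.84, -0.0, 0.01, 0.0]
0.2 [0.6207 0.0874 0.1191] [-0.12, 5.15, -3.98, -0.0, 0.01, 0.0]
0.4 [0.6302 0.0887 0.1089] [-0.12, 6.17, -4.93, -0.0, 0.01, 0.0]
0.6 [0.6374 0.0898 0.0969] [-0.12, 7.36, -5.66, -0.0, 0.01, 0.0]
0.8 [0.6421 0.0904 0.0838] [-0.12, 8.67, -6.14, -0.0, 0.01, 0.0]
0.9 [0.6435 0.0906 0.077 ] [-0.12, 9.36, -6.28, -0.0, 0.01, 0.0]
1.0 [0.6442 0.0907 0.07  ] [-0.12, 10.06, -6.35, -0.0, 0.01, 0.0]
1.03 [0.6443 0.0907 0.0679] [-0.12, 10.27, -6.35, -0.0, 0.01, 0.0]
```

Request:
move_arm(targets=[0,-0.1,1,-2,0,0,0,0,-0.1,3,-3.4,0,0,0,0,-0.1,4.0,-3.4,0,0,0,0,-0.1,4.6,-3.5,0,0,0,0,-0.1,5.0,-3.9,0,0,0,0,-0.1,5.3,-4.2,0,0,0,0,-0.1,5.7,-4.6,0,0,0,0,-0.1,6.0,-4.8,0,0,0,0,-0.1,6.2,-4.9,0,0,0])

```text
time: 17.18
tool_pos: [0.6315, 0.0891, 0.109]
ee_rot: [-0.463, 0.465, 0.534, -0.533]
contact_force: [4.6, 0.7, 8.2]
finger_gap: 0.0005
```

Request:
move_arm(targets=[0,0,0.4,-0.3,0,0,0,0,0,0.8,-0.5,0,0,0,0,0,1.2,-0.75,0,0,0,0,0,1.6,-0.95,0,0,0,0,0,2.0,-1.1,0,0,0,0,0,2.5,-1.2,0,0,0,0,0,2.9,-1.3,0,0,0,0,0,3.2,-1.35,0,0,0,0,0,3.2,-1.35,0,0,0])

```text
time: 17.93
tool_pos: [0.643, 0.0908, 0.0755]
ee_rot: [0.464, -0.464, -0.533, 0.534]
contact_force: [-0.2, -0.2, 0.6]
finger_gap: -0.0001
```

Request:
move_arm(targets=[0,0,0.2,-0.05,0,0,0,0,0,0.4,-0.05,0,0,0,0,0,0.5,-0.05,0,0,0,0,0,0.5,-0.05,0,0,0])

```text
time: 18.27
tool_pos: [0.6439, 0.0909, 0.0712]
ee_rot: [0.464, -0.464, -0.534, 0.534]
contact_force: [0.6, 0.3, 0.3]
finger_gap: -0.0001
```

```bash
python3 - <<'E'
from h import *
f=grab_frame("scene");w=grab_frame("wrist")
for n,g in(('scene',f),('wrist',w)):
    for q,z in dict(lever_grip=.065,lever_pivot=.06).items():
        for r in finder.spot_point(q,g)[:1]: print(n,q,np.round(r['position'],0),round(r['confidence'],2),np.round(onz(g,r['position'],z),4))
x,y=map(int,proj(f,[.6,.083,.06]));a=np.array(f['image'])[y-45:y+45,x-55:x+65,::-1];a=cv2.resize(a,(800,600),interpolation=2)[:, :]
b=cv2.resize(np.array(w['image'])[:,:,::-1],(640,480))[150:480,150:490];
a=cv2.resize(a,(440,330));b=cv2.resize(b,(340,330));cv2.imwrite('pics/l.png',np.hstack([a,b]))
E
```

```text
scene lever_grip [276. 313.] 0.49 [0.6457 0.0839 0.065 ]
scene lever_pivot [311. 304.] 0.88 [0.5767 0.0878 0.06  ]
```

View pics/l.png

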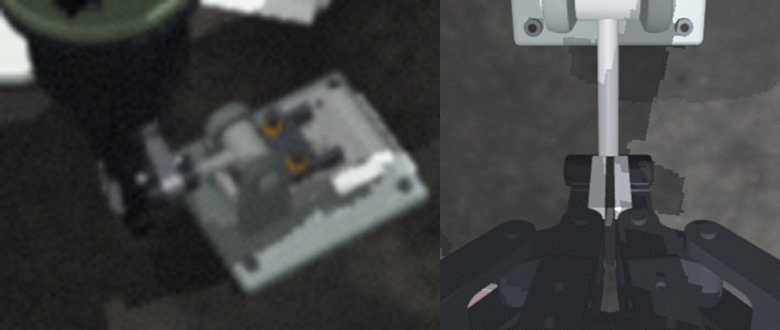

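The lever is nearly level with its bar under the fingertips. I'll push on gently until it stops.

Request:
move_arm(targets=[0,0,0.1,0,0,0,0,0,0,0.1,0,0,0,0])

```text
time: 18.73
tool_pos: [0.6441, 0.0909, 0.0704]
ee_rot: [-0.464, 0.464, 0.534, -0.534]
contact_force: [-0.5, -0.3, 2.8]
finger_gap: 0.0002
```

Request:
move_arm(targets=[0,0,0.1,0,0,0,0,0,0,0.1,0,0,0,0])

```text
time: 18.9
tool_pos: [0.6442, 0.0909, 0.0698]
ee_rot: [-0.464, 0.464, 0.534, -0.534]
contact_force: [-2.3, 0.7, 8.4]
finger_gap: -0.0002
```

Request:
move_arm(targets=[0,0,0.1,0,0,0,0,0,0,0.1,0,0,0,0])

```text
time: 19.07
tool_pos: [0.6443, 0.0909, 0.0695]
ee_rot: [-0.464, 0.464, 0.534, -0.533]
contact_force: [-6.0, -0.8, 20.5]
finger_gap: -0.0003
```

Request:
move_arm(targets=[0,0,-0.3,0,0,0,0,0,0,-1.5,0,0,0,0,0,0,-5,0,0,0,0,0,0,-9,1,0,0,0,0,0,-11,4,0,0,0,0,0,-11,6,0,0,0,0,0,-11,6,0,0,0,0,0,-11,6,0,0,0])

```text
time: 19.73
tool_pos: [0.5843, 0.0825, 0.1796]
ee_rot: [-0.464, 0.464, 0.534, -0.533]
contact_force: [0.3, 0.8, -0.4]
finger_gap: 0.0002
```

```bash
python3 - <<'E'
from h import *
for k in range(2):
    f=grab_frame("wrist");s,t,C=cur()
print(t.round(4),np.round(s['contact_force'],1),s['time'])
for q,z in dict(blade_mid=.032,blade_notch=.032,seat=.03,jaw_mid=.034,lever_grip=.0635,lever_pivot=.06,holder=0).items():
    for r in finder.spot_point(q,f)[:1]: print(q,np.round(r['position'],1),round(r['confidence'],2),np.round(onz(f,r['position'],z),4))
g=grab_frame("scene")
for q,z in dict(blade_mid=.032,lever_grip=.0635,lever_pivot=.06,petri_dish=0,loupe=0,hex_key=0).items():
    for r in finder.spot_point(q,g)[:1]: print('scene',q,np.round(r['position'],0),round(r['confidence'],2),np.round(onz(g,r['position'],z),4))
# blade outline: expected corners projected, compare edges along image columns
fw=np.array([.990,.139]);L=np.array([-.139,.990]);sh=np.array([.5373,.0769])
gray=cv2.cvtColor(np.array(f['image']),cv2.COLOR_RGB2GRAY)
save(f,"w10.png")
for lat in(-28,-24,24,28):
    prof=[]
    for d in np.arange(-6,8,1.):
        p=sh+fw*d/1000+L*lat/1000; u=proj(f,[*p,.034]); prof.append(int(cv2.getRectSubPix(gray,(1,1),tuple(map(float,u)))[0,0]))
    print(lat,prof)
E
```

```text
[0.5851 0.0827 0.1786] [ 0.5  0.  -0.4] 19.8333
blade_mid [132.5  87. ] 0.96 [ 0.5077 -0.0522  0.032 ]
blade_notch [322.3 161. ] 0.97 [0.538  0.0791 0.032 ]
seat [316.4 163.5] 0.78 [0.5406 0.0752 0.03  ]
lever_grip [317.5 324.1] 0.92 [0.6485 0.0912 0.0635]
lever_pivot [318.2 222.9] 0.87 [0.5751 0.0814 0.06  ]
holder [316.5 142.1] 0.97 [0.5284 0.0734 0.    ]
scene blade_mid [337. 297.] 0.7 [0.5168 0.0743 0.032 ]
scene lever_grip [276. 316.] 0.67 [0.6479 0.0888 0.0635]
scene lever_pivot [312. 300.] 0.88 [0.5709 0.0785 0.06  ]
scene petri_dish [247. 272.] 0.65 [ 0.6603 -0.0754  0.    ]
scene loupe [455. 361.] 0.85 [0.3592 0.2737 0.    ]
scene hex_key [374. 249.] 0.6 [ 0.3824 -0.028   0.    ]
-28 [197, 201, 199, 199, 204, 203, 187, 142, 142, 144, 142, 143, 142, 143]
-24 [197, 200, 201, 202, 205, 204, 189, 144, 142, 144, 144, 142, 143, 143]
24 [247, 249, 248, 247, 247, 246, 236, 136, 117, 118, 115, 152, 206, 207]
28 [247, 248, 248, 247, 247, 246, 229, 163, 131, 119, 178, 203, 204, 206]
```

```bash
python3 -c "
from cell import hand_in
print(hand_in())"
```

```text
the job is handed in; nothing more can be done
None
```

The blade is in the holder, against the shoulder as far as I could measure, and clamped. I handed the job in at about 20 s of the 72 s allowed.

**What I did:** I took the smallest blade out of the case by its blunt ends and lowered it onto the bed under the open jaw. I slid it back in steps of 1 mm or less. At the pin I felt about 3 N sideways, so I eased the blade about 0.6 mm across. It stopped at the shoulder's measured place under about 6 N. After releasing it I pushed the lever down to its stop and moved the arm clear.

**Last checks:**
- **Blade:** its back edge measured square to the shoulder line to about 0.5 mm, with the pin inside the notch. The pin was last seen in the notch just before clamping. The check after clamping was numerical only, because my 12 picture views were used up.
- **Lever:** it met a firm stop of about 20 N, with the bar's top at 70 mm. That is where it should be when fully down, and the cameras agreed it was nearly level.
- **Other things:** the dish, loupe and hexagon key measured within about 1 cm of where they started. That is the network's scatter, and the arm never went near them.

**Irregularities:**
- While I was finding the bed's height, the blade was pressed down with up to 18 N for a moment. I backed off before sliding it.
- The force dropped to zero over the last part of the lever's travel, when the lever ran ahead of the fingers. I pushed on until it stopped.
- In the last wrist picture the network's best match for the blade was one of the look-alikes on the bench, so I ignored that reading.

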